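# Shut and pin the sprung drilling jig

## Robot

A 6-joint arm with a two-finger parallel gripper is mounted at the origin on the work surface. World frame = base frame: x ahead of the robot, y to its left, z up, the work surface at z = 0. Lengths are in m, angles in degrees, forces in N, time in s.
With the tool pointing down it reaches from about 0.25 to 0.725 m from the base axis. Payload 9.7 kg.
Tool frame: the origin (TCP) lies at the very end of the fingers, on their centre line; the grasp point (between the pads) lies 19 mm behind it (bot.hold_point_z is the distance from the TCP to the grasp point, in m); z points along the fingers, y is the line along which they close (so a half turn about z gives the same grasp; the last joint's range is limited). The gripper opens to 85 mm and grips with 20 to 120 N. Pads are 22 mm wide; open, the fingers measure 114 mm over their backs; the gripper's body (76 mm by 85 mm) begins 54 mm behind the grasp point. The pads swing forward as they close: fully open they stand 13 mm farther back than shut.
Start: joints at [-76.318, 4.979, 10.078, 95.1, 0, 90], TCP at [0.13, -0.534, 0.231] pointing down, gripper open.
Joint ranges: [-179.16, 179.16], [-48.56, 103.87], [-65.8, 70.77], [-126.05, 130.52], [-82.76, 87.17], [-180, 180]. Speed limits (degrees/s): [127.2, 127.2, 147.25, 180, 180, 180].

## Interface

Orientations are given as [roll, pitch, yaw] about the fixed x, y, z axes, in that order (R = Rz(yaw) Ry(pitch) Rx(roll)).
In Python, from workcell import bot gives the robot as it stands.
- The arm moves only by the tool play_rows, never from a script. Its argument "targets" is a list of rows, each an object with "grip": the closure in counts, from 0 (fully open) to 255 (shut); "linear": the shift along the world's x, y, z in cm, a list of three; "delta_rot": the turn, a rotation vector about the world's x, y, z in rad, a list of three. A call has 1 to 10 rows; each row is the pose to reach, as a shift and turn from the pose commanded when the call began; what a row does not reach only later rows make up. A row lasts 1/10 s, in which the tool goes at most 50 mm and 8.59 degrees, less where a joint would pass 70% of its speed; a pose out of reach is approached as far as the arm can. A call with a gripper value outside its range is refused whole. The fingers move at their own pace and stop on an object; "force" is the grip in N (left out, the last holds). Time passes only in rows, so rows that repeat a pose let the fingers close. It gives the time, the measured TCP pose, the force, the opening and the grip force at its end, in the units of the state.
- bot.get_obs(): the state, without advancing time (a new reading comes with each control period).
- bot.camera(name): name is "side" or "top" or "wrist"; returns a dict with "color" (384x512x3 uint8, red, green, blue), "range_z" (384x512 float32, m along the optical axis (not along the pixel's ray), 0 where there is no reading), "fov_y" (degrees; the focal length in pixels is half the picture's height over the tangent of half this angle, whatever the lens; pixels are square), "cx", "cy" (the principal point, pixels), "world_to_cam" (4x4, takes a point from world to camera coordinates). Camera axes: x right, y up, looking along -z (the intrinsics and any distortion apply to the point x, -y, -z); pixel columns grow to the right and rows downward; lengths in m; the calibration is good to about 2 mm. A picture is of the moment at which its call begins.
- bot.job_done(): hands the job in; it is judged then, once.
Trained networks look in a picture, given as the dict that the camera call returned (one of the last four; its "shot" number tells which), for a name from the list of things; names that differ only in an ending like _2 or _b are one class to them, and where a whole thing is asked for, a point or a joint stands for the part that bears it (a point fixed in the world has none). Each returns a list of dicts, best first, with "conf" (0 to 1); they miss things now and then, are a little off and sometimes report something else, mostly with a low value. They report only what shows in the picture. A call takes as long as a camera call. They do not tell look-alikes from the thing itself.
- bot.search_frame(picture, target): "box" ([left, top, right, bottom] in pixels, round what is visible of it).
- bot.trace(picture, target): "pixels" (384x512 bool, what is visible of it) and "box" ([left, top, right, bottom] in pixels, round what is visible of it).
- bot.pinpoint(picture, target): "pixel" ([column, row] in pixels: a listed point, or the origin of a listed thing).
The state is a dict: "time": time; "q": joint angles; "qd": joint speeds; "joint_efforts": joint torques, N m; "ee_pos": TCP position; "tcp_rot": TCP orientation; "wrist_force": force on the tool from outside, world axes, zero at the start; "torque": the same for the moment, N m; "opening": finger opening in m; "grasp_force": force on a finger pad.
Only numpy, scipy, OpenCV 4.12 (cv2) and the standard library are available. Lean on these libraries where they do the work, as an engineer would, in place of code of your own. Each camera call takes 0.05 s, during which the arm holds its last target. There are 200 camera calls.

## Task

A turned wooden oboe joint already lies in the open drilling jig: swing the jig's hinged upper half down onto it, take the brass locking pin from the pin stand, push it through the hole in the upper half into the base until its collar is seated and the springy jig is fully shut. Finish while holding: do not let go, keep the pin pressed down so that the halves stay shut. Leave the other pins, the oboe joint and the things lying around where they are.

Things in the scene. Friction and masses are not known exactly. Their poses are not given: they have to be found in the camera images.
- jig: Wooden clamshell drilling jig, fixed to the bench: base 150 x 150 mm, flat top 48 mm high, origin at the underside's centre (the bench top), z up. A channel along its x axis holds the oboe joint on a sprung V-bed. The hinge runs along its x on the +y side; the pin hole is on the -y side. Stands at a different place and yaw (up to 0.3 rad) each time.
- hinge (a point): Middle of the hinge line of the jig: 55 mm to +y of the jig's origin, 48 mm up; the line runs along the jig's x and lies in the plane of the upper half's underside.
- base_hole (a point): Mouth centre of the pin hole in the jig's base, on its top face 48 mm above the bench, 50 mm to -y of the jig's origin. Vertical round hole 12 mm across, 36 mm deep, lightly chamfered.
- lid (a joint): Angle of the pale wooden upper half (140 mm along the hinge, 12 mm thick, 85 mm out from the hinge, then a 70 wide, 45 mm long tongue): 0 = shut, level on the base; grows as the free end rises, 1.57 = upright. Starts at 1.1 to 1.6. Stiff hinge: stays where left. At about 0.07 it rests on the oboe joint; shutting it fully needs some 6 N down at the pin hole, and it springs back if let go.
- lid_hole (a point): Centre of the pin hole at the upper face of the upper half, 105 mm from the hinge line. Round, 14 mm across, 12 mm deep; with the half shut it lies straight above base_hole (upper mouth 60 mm above the bench).
- pin: The locking pin, all brass head on a steel shaft, upright in one of the three holes of the pin stand (any of them). Origin at the shaft's lower tip, z up along it. Shaft 10 mm across, 42 mm long with an 8 mm tapered nose; then a collar 30 mm across and 5 mm thick (42 to 47 mm above the tip); then a cylindrical knob to grip, 22 mm across, 30 mm tall (47 to 77 mm). 0.06 kg.
- stand: Pale wooden pin stand, fixed: 48 x 190 x 50 mm high, origin at the underside's centre; three vertical 12 mm holes in a row along its y at -70, 0 and +70 mm. The pins' collars rest on its top.
- oboe_joint: Dark turned wooden cylinder with brass rings, 30 mm across, 208 mm long, lying along the jig's x on its sprung V-bed; origin at the centre, 37 mm above the bench; its top stands 4 mm above the jig's base until pressed down.
- black_gauge: Another pin in the stand, black plastic knob (22 mm across, 22 mm tall), 7 mm shaft; same collar; origin at its tip. Leave in place.
- blue_gauge: Another pin in the stand, blue plastic knob (22 mm across, 22 mm tall), 7 mm shaft; same collar; origin at its tip. Leave in place.
- screwdriver: Screwdriver lying on the bench, far right. Leave alone.
- oil: Amber oil bottle, 48 mm across, 110 mm tall, standing at the far side. Leave alone.
- cork_jar: Clear jar, 64 mm across, 70 mm tall, standing at the far side. Leave alone.
- blank: Dark square wood blank 160 x 35 x 35 mm lying to the left of the jig. Leave alone.
- mallet: Small hammer lying left of the wood blank. Leave alone.
Things that resemble listed ones, but are neither listed nor needed, are in the scene too. Leave any pink look-alike of the jig alone. There is more than one size of the pin; the one meant has the size given above.

How it is judged (in metres and radians):
On the way, in this order (a step that is already met when the one before it is completed fails the run):
1. the upper half is swung down onto the oboe joint (value of joint lid below 0.14 rad), for 0.2 s.
2. the pin has passed through the upper half and entered the base's hole (z of pin in the frame of jig below 0.043 m and horizontal distance between pin and base_hole below 0.006 m and value of joint lid below 0.14 rad), for 0.1 s.
At the end, for the whole second after the job is handed in: Upper half within 0.02 rad of shut; brass pin upright (0.1 rad) in the base hole, tip within 4 mm of its axis, collar within 4 mm of seated; fingers still on the pin (over 3 N), pin pressing the upper half (over 2 N); oboe joint in its bed, bystanders within 30 mm of their start (value of joint lid below 0.02 rad and z of pin in the frame of jig below 0.022 m and horizontal distance between pin and base_hole below 0.004 m and angle between the z axis of pin and the z axis of jig, either way round below 0.1 rad and contact force between the fingers and pin above 3 N and contact force between pin and lid above 2 N and distance between oboe_joint and jig below 0.045 m and distance of each of black_gauge, blue_gauge, screwdriver, oil, cork_jar, blank, mallet from where it was at the start of the episode below 0.03 m); the arm keeps its last pose, push and grip.
It fails at once if the oboe joint is knocked out of its bed (distance of oboe_joint from where it was at the start of the episode above 0.025 m).
It fails at once if another pin or a bystander is shifted by more than 30 mm (distance of any of black_gauge, blue_gauge, screwdriver, oil, cork_jar, blank, mallet from where it was at the start of the episode above 0.03 m).
It also fails if it takes over 48 s, if anything falls off the work surface, if the arm or the gripper's body presses on something with over 40 N, if the wrist force passes 120 N, or if a joint passes its speed limit or range.

## Working session

There is one attempt and no reset: what is moved stays moved. The work goes in short steps, Python scripts to look and compute and a tool call to move; the robot and the scene stay as the last step left them, time stands still between calls to the robot, and variables do not carry over. Pictures are saved under pics/ and viewed, at most 10 in all, crops included, and the job is handed in when it is done.

Besides the shell and the picture viewer there is one more tool, called after "Emit:" as name(argument=value, ...), one argument or row to a line, values as JSON. play_rows: Moves the arm, as the interface text tells. Its arguments: {"type":"object","properties":{"targets":{"type":"array","items":{"type":"object","properties":{"grip":{"type":"number"},"linear":{"type":"array","items":{"type":"number"}},"delta_rot":{"type":"array","items":{"type":"number"}}}}},"force":{"type":"number"}},"required":["targets"]}

```bash
mkdir -p pics; ls
cat > h.py <<'E'
import numpy as np, cv2
from workcell import bot
def K(p):
    f=p["color"].shape[0]/2/np.tan(np.radians(p["fov_y"])/2); return f,p["cx"],p["cy"]
def world(p,u,v,d=None):
    f,cx,cy=K(p)
    if d is None:
        d=np.median(p["range_z"][int(v)-1:int(v)+2,int(u)-1:int(u)+2])
    c=np.array([(u-cx)/f*d,-(v-cy)/f*d,-d,1]); return (np.linalg.inv(p["world_to_cam"])@c)[:3]
def atz(p,u,v,z):
    a=world(p,u,v,.1);b=world(p,u,v,1.); return a+(b-a)*(z-a[2])/(b[2]-a[2])
def cloud(p):
    f,cx,cy=K(p);d=p["range_z"];v,u=np.indices(d.shape)
    c=np.stack([(u-cx)/f*d,-(v-cy)/f*d,-d,np.ones_like(d)],-1); return (c@np.linalg.inv(p["world_to_cam"]).T)[...,:3]
def proj(p,X):
    f,cx,cy=K(p);c=p["world_to_cam"]@np.r_[X,1]; return cx+f*c[0]/-c[2], cy-f*c[1]/-c[2]
def tri(ps,uvs):
    A=np.zeros((3,3));b=np.zeros(3)
    for p,(u,v) in zip(ps,uvs):
        o=world(p,u,v,0.);d=world(p,u,v,1.)-o;d/=np.linalg.norm(d);M=np.eye(3)-np.outer(d,d);A+=M;b+=M@o
    return np.linalg.solve(A,b)
def save(p,n,box=None,s=1):
    im=p["color"][...,::-1]
    if box: im=im[box[1]:box[3],box[0]:box[2]]
    cv2.imwrite(f"pics/{n}.png",cv2.resize(im,None,fx=s,fy=s,interpolation=cv2.INTER_CUBIC))
E
python3 - <<'E'
from h import *
np.set_printoptions(precision=4,suppress=True)
T=bot.camera("top");S=bot.camera("side")
print({k:(v if not hasattr(v,'shape') else v.shape) for k,v in T.items()}); 
for k in ("cx","cy","fov_y"): print(S[k])
print(T["world_to_cam"],S["world_to_cam"])
im=np.vstack([T["color"],S["color"]])[...,::-1]
cv2.imwrite("pics/a.png",cv2.resize(T["color"][...,::-1],(796,597),interpolation=cv2.INTER_CUBIC));cv2.imwrite("pics/b.png",cv2.resize(S["color"][...,::-1],(796,597),interpolation=cv2.INTER_CUBIC))
for n in ["jig","hinge","base_hole","lid_hole","pin","stand","oboe_joint","black_gauge","blue_gauge"]:
    for nm,p in (("T",T),("S",S)):
        print(n,nm,[(np.round(r["pixel"]),round(r["conf"],2),world(p,*r["pixel"])) for r in bot.pinpoint(p,n)][:4])
print(bot.get_obs())
E
```

```text
pics
{'color': (384, 512, 3), 'range_z': (384, 512), 'fov_y': 47.80190803807925, 'cx': 258.8399788797882, 'cy': 200.65873423895812, 'world_to_cam': (4, 4), 'shot': 1}
250.70582397172112
192.30504793362533
54.30417588625175
[[ 0.0155 -0.9997  0.0207  0.0771]
 [ 0.9959  0.0172  0.0886 -0.5299]
 [-0.0889  0.0193  0.9959 -1.3269]
 [ 0.      0.      0.      1.    ]] [[ 0.9602 -0.2786 -0.0183 -0.4834]
 [ 0.1608  0.4984  0.8519 -0.1949]
 [-0.2282 -0.821   0.5233 -0.9521]
 [ 0.      0.      0.      1.    ]]
jig T [(array([106., 260.]), 0.87, array([0.3407, 0.5366, 0.0593])), (array([249., 204.]), 0.56, array([0.5149, 0.1162, 0.0519]))]
jig S [(array([243., 209.]), 0.92, array([0.498 , 0.0588, 0.0447])), (array([173., 158.]), 0.76, array([0.3389, 0.4871, 0.0327]))]
hinge T [(array([ 81., 255.]), 0.9, array([0.3534, 0.6132, 0.0598])), (array([231., 203.]), 0.76, array([0.5175, 0.1717, 0.0491]))]
hinge S [(array([236., 162.]), 0.74, array([0.5089, 0.1704, 0.1409])), (array([238., 188.]), 0.63, array([0.5118, 0.172 , 0.0494])), (array([176., 139.]), 0.58, array([0.3659, 0.6072, 0.0561]))]
base_h
[... 1530 characters left out ...]
7., 298.]), 0.65, array([ 0.5208, -0.2977,  0.0369]))]
blue_gauge T [(array([392., 198.]), 0.51, array([ 0.5413, -0.3209,  0.0512]))]
blue_gauge S [(array([317., 316.]), 0.52, array([ 0.5381, -0.3624,  0.0462]))]
{'time': 1.0, 'q': array([-76.3185,   4.9777,  10.0787,  95.0986,  -0.0002,  89.9982]), 'qd': array([-0.0493, -0.0594,  0.0601,  0.0192, -0.002 , -0.0459]), 'joint_efforts': array([ -0.0006, -52.0102,  46.4871,   0.0014,  -0.0001,  -0.    ]), 'ee_pos': array([ 0.1301, -0.5344,  0.2313]), 'tcp_rot': array([179.9976,   0.0002,  13.6833]), 'wrist_force': array([ 0.315 , -0.5311,  0.527 ]), 'torque': array([ 0.0617,  0.032 , -0.0103]), 'grasp_force': 0.0, 'opening': 0.08524096580584133}
```

View pics/a.png

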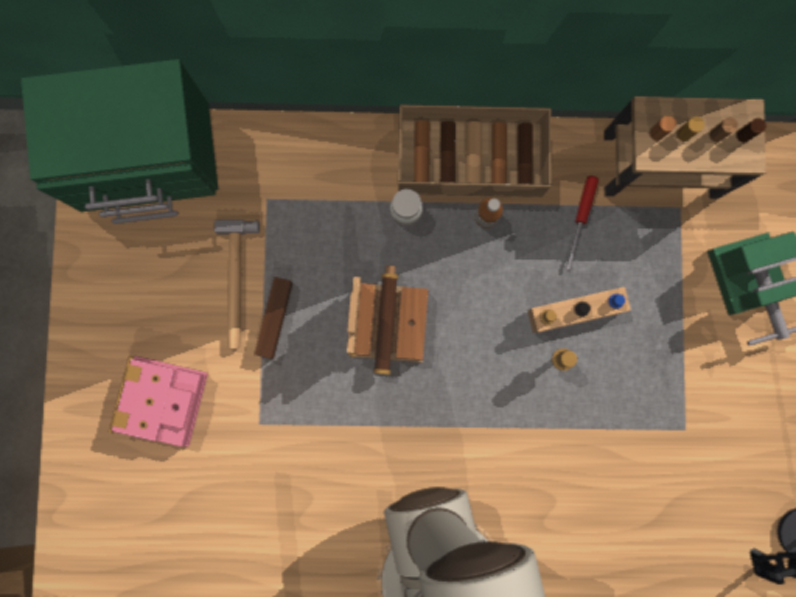

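View pics/b.png

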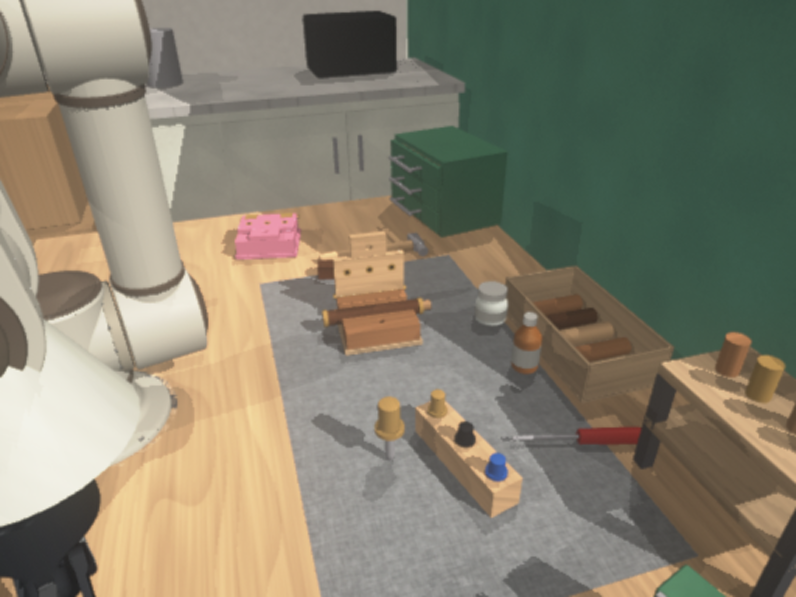

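Top picture: the wooden jig is at about (388,322) with its lid near upright at (355,318), and the pink look-alike is at (160,402). The stand is at (580,310). Two brass pins could be the one meant: (549,316) in the stand's hole, and a larger one standing free at (565,360). The pin in the stand fits the description. I'll measure it and check it in a crop.

Run:
```python
from h import *
np.set_printoptions(precision=4,suppress=True)
T=bot.camera("top");S=bot.camera("side")
for nm,p in (("T",T),("S",S)):
    C=cloud(p).reshape(-1,3); col=p["color"].reshape(-1,3).astype(int)
    hsv=cv2.cvtColor(p["color"],cv2.COLOR_RGB2HSV).reshape(-1,3)
    # stand
    m=(abs(C[:,0]-.535)<.05)&(abs(C[:,1]+.255)<.13)&(abs(C[:,2]-.05)<.008)
    r=cv2.minAreaRect(C[m][:,:2].astype(np.float32)*1000); print(nm,"stand top",r,np.median(C[m][:,2]),m.sum())
    m=(abs(C[:,0]-.515)<.03)&(abs(C[:,1]+.19)<.03)&(C[:,2]>.062)
    print("pinknob",C[m].mean(0),C[m].min(0),C[m].max(0),m.sum())
    m=(abs(C[:,0]-.44)<.04)&(abs(C[:,1]+.215)<.04)&(C[:,2]>.03)
    print("loose",C[m].mean(0),C[m].min(0),C[m].max(0),m.sum())
    m=(abs(C[:,0]-.51)<.09)&(C[:,1]>.03)&(C[:,1]<.095)&(abs(C[:,2]-.048)<.007)
    r=cv2.minAreaRect(C[m][:,:2].astype(np.float32)*1000); print("base -y top",r,cv2.boxPoints(r),np.median(C[m][:,2]))
    m=(abs(C[:,0]-.51)<.09)&(C[:,1]>.15)&(C[:,1]<.22)&(C[:,2]>.065)
    P=C[m];c=P.mean(0);u,s,vt=np.linalg.svd(P-c);print("lid",c,s/np.sqrt(len(P)),vt,P.min(0),P.max(0))
    o=bot.trace(p,"oboe_joint")[0]; P=C[o["pixels"].ravel()];P=P[(P[:,2]>.03)&(P[:,2]<.07)];c=P.mean(0);vt=np.linalg.svd(P-c)[2];print("oboe",o["conf"],c,vt[0],np.degrees(np.arctan(vt[0][1]/vt[0][0])),np.median(P[:,2]),P.max(0))
a=T["color"][180:250,330:430];b=S["color"][230:340,230:350]
f=lambda i,s:cv2.resize(i[...,::-1],s,interpolation=cv2.INTER_CUBIC)
cv2.imwrite("pics/c.png",np.hstack([f(a,(400,280)),cv2.resize(f(b,(400,366)),(306,280))]))
```

```text
T stand top ((539.391357421875, -265.1053161621094), (47.88740158081055, 190.78167724609375), 14.0089693069458) 0.05014958467846253 784
pinknob [ 0.522  -0.1951  0.0817] [ 0.5121 -0.2068  0.0622] [ 0.5331 -0.1861  0.0895] 54
loose [ 0.4393 -0.2188  0.0921] [ 0.4201 -0.2389  0.06  ] [ 0.4595 -0.2028  0.1173] 181
base -y top ((506.9395751953125, 68.63916778564453), (51.872955322265625, 140.82699584960938), 86.52655792236328) [[435.084   47.0164]
 [575.6523  38.4843]
 [578.7951  90.2619]
 [438.2268  98.7941]] 0.04766365775193382
lid [0.5126 0.1782 0.1492] [0.0394 0.029  0.0037] [[-0.997   0.069   0.0338]
 [ 0.0356  0.0243  0.9991]
 [-0.0681 -0.9973  0.0267]] [0.4446 0.1695 0.0652] [0.5827 0.1891 0.1877]
oboe 0.69 [0.5111 0.1205 0.0484] [-0.9983  0.0575  0.0097] -3.295102248430854 0.04906939500063556 [0.6173 0.1393 0.0588]
S stand top ((536.8617553710938, -267.83148193359375), (50.31831359863281, 191.78538513183594), 14.707659721374512) 0.048222260675072515 1229
pinknob [ 0.5182 -0.2044  0.0766] [ 0.5091 -0.2118  0.0622] [ 0.5307 -0.1905  0.085 ] 106
loose [ 0.4348 -0.2347  0.0835] [ 0.4159 -0.2483  0.0307] [ 0.4581 -0.211   0.1109] 444
base -y top ((503.76873779296875, 65.12833404541016), (57.467140197753906, 140.02809143066406), 87.09075164794922) [[432.3866  39.9853]
 [572.2342  32.8783]
 [575.1509  90.2714]
 [435.3033  97.3784]] 0.04568861737353691
lid [0.51   0.1729 0.116 ] [0.0364 0.0314 0.0026] [[-0.9975  0.0689 -0.0136]
 [ 0.0138  0.0021 -0.9999]
 [-0.0689 -0.9976 -0.0031]] [0.4416 0.1632 0.0651] [0.5821 0.1874 0.1777]
oboe 0.86 [0.5048 0.1097 0.0447] [-0.9984  0.0566 -0.0006] -3.246427860588029 0.04542298297903247 [0.6132 0.1265 0.0522]
```

View pics/c.png

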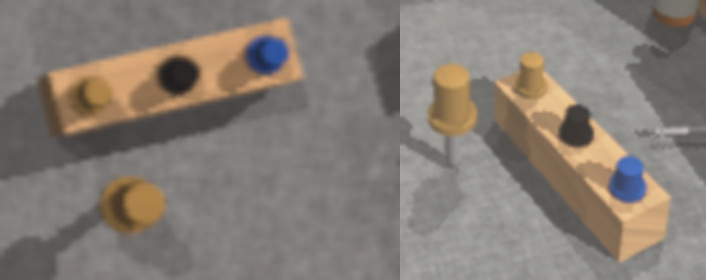

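The crop shows the small brass pin in the stand's end hole at (94,92), beside the black and blue gauges. The bigger loose brass pin at (135,205) has a knob about 40 mm across, so it is the look-alike. Next I move above the stand for close wrist views.

Emit:
play_rows(
  targets=[
    {"grip": 0,"linear": [4,3,2],"delta_rot": [0,0,0]},
    {"grip": 0,"linear": [8,7,4],"delta_rot": [0,0,0]},
    {"grip": 0,"linear": [12,10,5],"delta_rot": [0,0,0]},
    {"grip": 0,"linear": [16,14,5],"delta_rot": [0,0,0]},
    {"grip": 0,"linear": [20,18,5],"delta_rot": [0,0,0]},
    {"grip": 0,"linear": [24,21,5],"delta_rot": [0,0,0]},
    {"grip": 0,"linear": [28,25,5],"delta_rot": [0,0,0]},
    {"grip": 0,"linear": [32,29,4],"delta_rot": [0,0,0]},
    {"grip": 0,"linear": [36,33,3],"delta_rot": [0,0,0]},
    {"grip": 0,"linear": [36,33,3],"delta_rot": [0,0,0]},
  ],
)

```text
time: 2.2
ee_pos: [0.4914, -0.2026, 0.2612]
tcp_rot: [180.0, -0.0, 13.7]
wrist_force: [-0.1, -1.0, -0.2]
opening: 0.0853
grasp_force: 0.0
```

Run:
```python
from h import *
np.set_printoptions(precision=4,suppress=True)
W=bot.camera("wrist");save(W,"w1",s=1.5);np.save("w1.npy",W,allow_pickle=True)
print(np.linalg.inv(W["world_to_cam"])[:3],W["fov_y"],W["cx"],W["cy"])
for n in ["pin","black_gauge","blue_gauge","stand"]:
    print(n,[(np.round(r["pixel"]),round(r["conf"],2),world(W,*r["pixel"])) for r in bot.pinpoint(W,n)][:4],[(np.round(r["box"]),round(r["conf"],2)) for r in bot.search_frame(W,n)][:3])
o=bot.get_obs();print(o["ee_pos"],o["tcp_rot"],o["time"],o["q"])
```

```text
[[ 0.2372  0.9356  0.2614  0.5572]
 [-0.9715  0.2287  0.0629 -0.1865]
 [-0.0009 -0.2688  0.9632  0.4041]] 64.07640217324354 255.63879512725404 190.48440913005737
pin [(array([255., 140.]), 0.74, array([ 0.5231, -0.1942,  0.085 ])), (array([264., 199.]), 0.57, array([ 0.4577, -0.2201,  0.0647]))] [(array([248., 198., 281., 243.]), 0.68), (array([243., 132., 273., 158.]), 0.58)]
black_gauge [(array([310., 134.]), 0.74, array([ 0.5406, -0.2535,  0.0553]))] [(array([305., 125., 336., 151.]), 0.61)]
blue_gauge [] [(array([368., 127., 400., 152.]), 0.82)]
stand [(array([310., 131.]), 0.8, array([ 0.5436, -0.2528,  0.0502]))] [(array([237., 115., 407., 161.]), 0.75)]
[ 0.4895 -0.2055  0.2618] [179.9693  -0.0333  13.5722] 2.65 [-22.7687   3.0773  11.4901  98.3677  -0.005  143.6591]
```

View pics/w1.png

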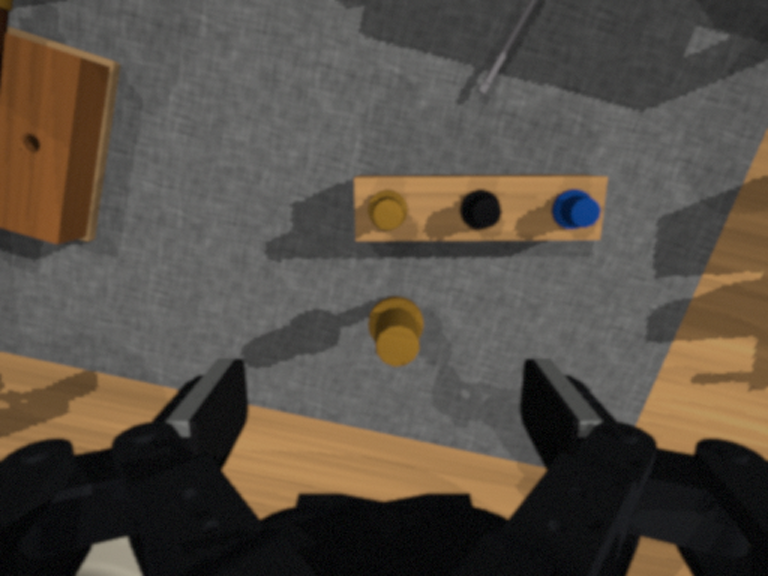

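The wrist picture shows the brass pin in the stand at (388,210), black at (480,210), blue at (576,208), the loose look-alike at (397,330), and the jig's base hole at (32,142). Now on to view the jig.

Emit:
play_rows(
  targets=[
    {"grip": 0,"linear": [-1,4,1]},
    {"grip": 30,"linear": [-2,8,2]},
    {"grip": 80,"linear": [-3,12,3]},
    {"grip": 120,"linear": [-4,16,3]},
    {"grip": 255,"linear": [-5,20,3]},
    {"grip": 255,"linear": [-5,24,3]},
    {"grip": 255,"linear": [-5,28,3]},
    {"grip": 255,"linear": [-5,28,3]},
  ],
)

```text
validation failed for argument at $.ta...
```

```bash
cat > m.py <<'E'
from h import *
np.set_printoptions(precision=4,suppress=True)
def measure(W):
    C=cloud(W).reshape(-1,3)
    def hit(x,y,r,z0,z1): return C[(np.hypot(C[:,0]-x,C[:,1]-y)<r)&(C[:,2]>z0)&(C[:,2]<z1)]
    P=hit(.521,-.198,.025,.080,.09)
    if len(P)>10: print("knob top",cv2.minEnclosingCircle(P[:,:2].astype(np.float32)),np.median(P,0),len(P))
    m=(abs(C[:,0]-.537)<.06)&(abs(C[:,1]+.265)<.13)&(abs(C[:,2]-.05)<.004)
    if m.sum()>100: print("stand",cv2.minAreaRect(C[m][:,:2].astype(np.float32)*1000),np.median(C[m][:,2]))
    m=(abs(C[:,0]-.51)<.09)&(C[:,1]>.02)&(C[:,1]<.095)&(abs(C[:,2]-.048)<.004)
    if m.sum()>100:
        r=cv2.minAreaRect(C[m][:,:2].astype(np.float32)*1000);print("base",r,cv2.boxPoints(r).tolist(),np.median(C[m][:,2]))
    m=(abs(C[:,0]-.51)<.09)&(C[:,1]>.14)&(C[:,1]<.23)&(C[:,2]>.06)
    if m.sum()>100:
        P=C[m];print("lid",P.min(0),P.max(0));
        for z in (.07,.09,.11,.13,.15,.165):
            Q=P[abs(P[:,2]-z)<.006]
            if len(Q)>5: print(z,len(Q),np.median(Q,0),Q[:,1].min(),Q[:,1].max())
        Q=P[P[:,2]>P[:,2].max()-.008];print("top",Q.min(0),Q.max(0))
    for n in ["base_hole","hinge","lid_hole","pin"]:
        print(n,[(np.round(r["pixel"],1),round(r["conf"],2),world(W,*r["pixel"]),atz(W,*r["pixel"],.048)[:2]) for r in bot.pinpoint(W,n)][:3])
E
python3 - <<'E'
from m import *
W=np.load("w1.npy",allow_pickle=True).item()
W2=bot.camera("wrist");save(W2,"w2",s=1.5)
print("--W2");measure(W2)
import m; m.bot=type("B",(),{"pinpoint":staticmethod(lambda *a:[])})
print("--W1");measure(W)
o=bot.get_obs();print(o["ee_pos"],o["tcp_rot"],o["time"],o["opening"])
E
```

```text
--W2
knob top ((0.5208707451820374, -0.19762039184570312), 0.010982492938637733) [ 0.5212 -0.1976  0.085 ] 340
stand ((537.6533203125, -265.7861328125), (48.20228576660156, 190.4677734375), 13.833528518676758) 0.050108844087089016
base ((504.55731201171875, 66.94104766845703), (53.04985809326172, 140.6155242919922), 87.06796264648438) [[432.98480224609375, 44.04718017578125], [573.4161987304688, 36.85449981689453], [576.1298217773438, 89.83491516113281], [435.69842529296875, 97.02759552001953]] 0.048521357869873605
base_hole [(array([19.1, 94.7]), 0.56, array([0.5027, 0.0758, 0.0382]), array([0.5041, 0.0687]))]
hinge []
lid_hole [(array([364.9, 134.4]), 0.21, array([ 0.553 , -0.318 ,  0.0502]), array([ 0.553 , -0.3188]))]
pin [(array([263.7, 195.3]), 0.87, array([ 0.4589, -0.2222,  0.062 ]), array([ 0.4549, -0.2235])), (array([252. , 134.8]), 0.71, array([ 0.5256, -0.1926,  0.0853]), array([ 0.5221, -0.1929]))]
--W1
knob top ((0.5207465291023254, -0.19738337397575378), 0.011036469601094723) [ 0.521  -0.1976  0.085 ] 337
stand ((537.3171997070312, -265.90875244140625), (48.07988739013672, 190.693359375), 13.726518630981445) 0.05014117422083303
base ((504.71429443359375, 68.09799194335938), (53.92880630493164, 140.0198516845703), 86.53021240234375) [[433.20074462890625, 45.420169830322266], [572.9639282226562, 36.94586181640625], [576.2278442382812, 90.77581787109375], [436.46466064453125, 99.2501220703125]] 0.048505346626469825
base_hole []
hinge []
lid_hole []
pin []
[ 0.4898 -0.2048  0.2615] [179.9892  -0.0147  13.6314] 2.9 0.08536523285879884
```

View pics/w2.png

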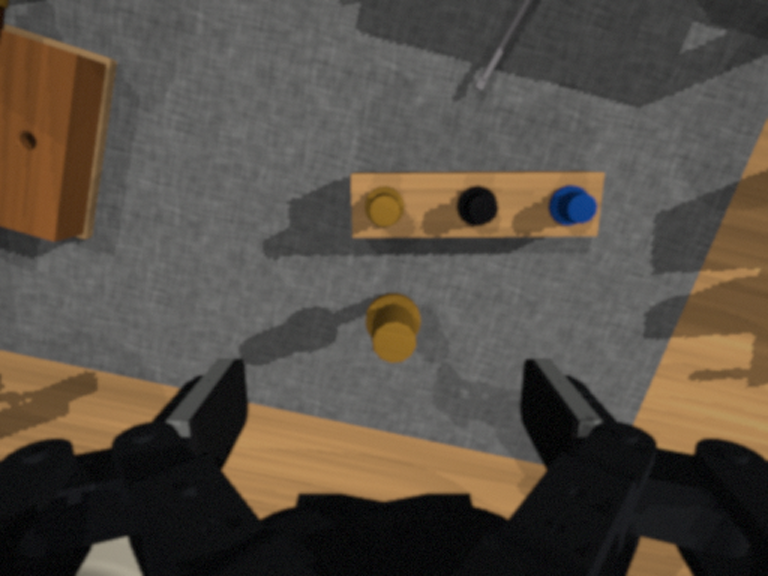

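The move was refused because its rows had no delta_rot, so this view is unchanged from before: pin at (384,207), hole at (28,140). The pin's position agrees from both pictures and fits the stand's geometry. Sending the move again.

Emit:
play_rows(
  targets=[
    {"grip": 0,"linear": [-1,4,1],"delta_rot": [0,0,0]},
    {"grip": 30,"linear": [-2,8,2],"delta_rot": [0,0,0]},
    {"grip": 80,"linear": [-3,12,3],"delta_rot": [0,0,0]},
    {"grip": 120,"linear": [-4,16,3],"delta_rot": [0,0,0]},
    {"grip": 255,"linear": [-5,20,3],"delta_rot": [0,0,0]},
    {"grip": 255,"linear": [-5,24,3],"delta_rot": [0,0,0]},
    {"grip": 255,"linear": [-5,28,3],"delta_rot": [0,0,0]},
    {"grip": 255,"linear": [-5,28,3],"delta_rot": [0,0,0]},
  ],
)

```text
time: 3.7
ee_pos: [0.4397, 0.079, 0.2912]
tcp_rot: [-179.9, -0.0, 13.9]
wrist_force: [0.5, -0.4, -0.1]
opening: 0.0002
grasp_force: 0.0
```

Run:
```python
from m import *
W2=bot.camera("wrist");save(W2,"w3",s=1.5)
measure(W2)
o=bot.get_obs();print(o["ee_pos"],o["tcp_rot"],o["time"],o["opening"])
```

```text
knob top ((0.5207363963127136, -0.1965111345052719), 0.010955126024782658) [ 0.5198 -0.1933  0.0843] 260
stand ((522.1685791015625, -202.37191772460938), (47.024574279785156, 63.077301025390625), 14.133853912353516) 0.04977542792819045
base ((504.9486999511719, 68.3431396484375), (52.1965446472168, 140.2579345703125), 86.27669525146484) [[433.27301025390625, 46.854000091552734], [573.23486328125, 37.74590301513672], [576.6243896484375, 89.832275390625], [436.66253662109375, 98.94037628173828]] 0.04813587272956041
lid [0.4354 0.14   0.0601] [0.5813 0.1895 0.3751]
0.07 277 [0.5181 0.1743 0.0702] 0.1701847027902363 0.17931948915104895
0.09 315 [0.5183 0.1738 0.0897] 0.1696274622104087 0.17879548631434394
0.11 433 [0.5166 0.1732 0.1099] 0.16901749449058878 0.1786189671604207
0.13 1295 [0.5235 0.1764 0.133 ] 0.1687613822208542 0.1895058307114675
0.15 309 [0.5133 0.1734 0.1488] 0.170442652968404 0.17669669561804888
0.165 344 [0.5143 0.1724 0.1651] 0.17009410341488823 0.17515188708267865
top [0.4354 0.14   0.3751] [0.436  0.14   0.3751]
base_hole [(array([276.2, 111.3]), 0.59, array([0.5039, 0.0675, 0.0125]), array([0.504 , 0.0699]))]
hinge [(array([188.8,  81.9]), 0.82, array([0.5112, 0.1736, 0.0749]), array([0.5117, 0.1795])), (array([233.8, 101.8]), 0.74, array([0.5024, 0.1222, 0.0519]), array([0.5024, 0.1225])), (array([239.6,  98. ]), 0.61, array([0.5083, 0.1165, 0.0518]), array([0.5084, 0.1167]))]
lid_hole [(array([155.4,  70.1]), 0.75, array([0.5119, 0.1778, 0.1789]), array([0.5151, 0.2201]))]
pin [(array([455.3, 206.2]), 0.69, array([ 0.438 , -0.2176,  0.013 ]), array([ 0.4436, -0.1916])), (array([462.8, 152. ]), 0.6, array([ 0.5128, -0.1743,  0.0435]), array([ 0.5127, -0.1712])), (array([238.5,  97.2]), 0.54, array([0.5089, 0.1179, 0.0522]), array([0.5089, 0.1182]))]
[0.4402 0.0747 0.2913] [179.9897  -0.0019  13.6046] 3.95 0.00022483515406119492
```

View pics/w3.png

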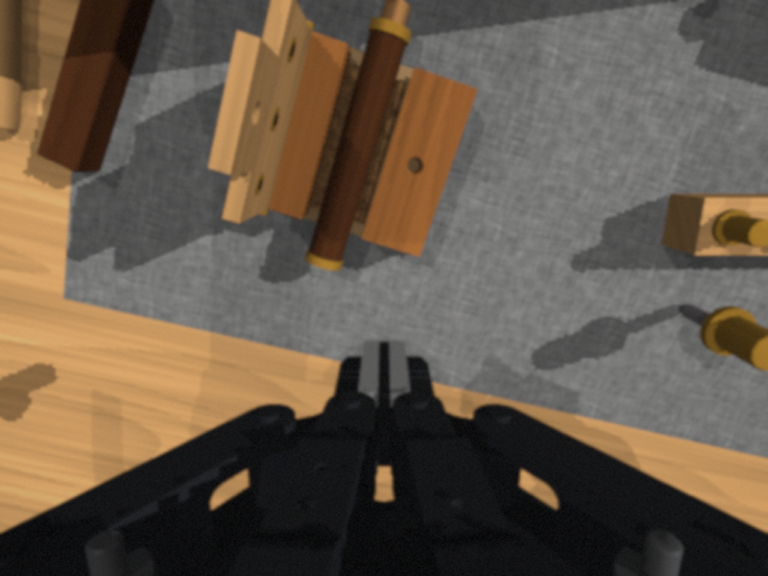

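View w3: jig with base hole at (415,165), lid upright with its hole at (256,112), and the closed fingers at (385,370). The lid is at about 1.56 rad. I'll align the yaw with the jig, go behind the lid and swing it down.

Run:
```python
from m import *
W=bot.camera("wrist")
u0,v0=proj(W,[.5045,.0685,.048]);print(u0,v0)
g=cv2.cvtColor(W["color"],cv2.COLOR_RGB2GRAY).astype(float);v,u=np.indices(g.shape)
n=(np.hypot(u-u0,v-v0)<10);m=n&(g<np.median(g[n])*.72);print(m.sum(),u[m].mean(),v[m].mean(),atz(W,u[m].mean(),v[m].mean(),.048))
C=cloud(W);q=n&(C[...,2]<.044);print("depth",q.sum(),atz(W,u[q].mean(),v[q].mean(),.048))
```

```text
273.3424724909444 110.46519201717301
52 273.7692307692308 109.11538461538461 [0.5062 0.0684 0.048 ]
depth 74 [0.5051 0.0706 0.048 ]
```

Emit:
play_rows(
  targets=[
    {"grip": 255,"linear": [2,4,0],"delta_rot": [0,0,-0.1]},
    {"grip": 255,"linear": [4,8,0],"delta_rot": [0,0,-0.2]},
    {"grip": 255,"linear": [6,12,0],"delta_rot": [0,0,-0.3]},
    {"grip": 255,"linear": [7.5,16.4,-1],"delta_rot": [0,0,-0.3]},
    {"grip": 255,"linear": [7.5,16.4,-5],"delta_rot": [0,0,-0.3]},
    {"grip": 255,"linear": [7.5,16.4,-9],"delta_rot": [0,0,-0.3]},
    {"grip": 255,"linear": [7.5,16.4,-13],"delta_rot": [0,0,-0.3]},
    {"grip": 255,"linear": [7.5,16.4,-14.8],"delta_rot": [0,0,-0.3]},
    {"grip": 255,"linear": [7.5,16.4,-14.8],"delta_rot": [0,0,-0.3]},
  ],
)

```text
time: 4.9
ee_pos: [0.5127, 0.0126, 0.2025]
tcp_rot: [-178.0, 0.1, 0.4]
wrist_force: [0.6, 0.6, -0.6]
opening: -0.0001
grasp_force: 0.0
```

Run:
```python
from m import *
for _ in range(2):
    S=bot.camera("side"); o=bot.get_obs()
    for k in("time","ee_pos","tcp_rot","q","qd","wrist_force"): print(k,o[k])
for n in ["hinge","lid_hole","oboe_joint"]: print(n,[(np.round(r["pixel"],1),round(r["conf"],2),world(S,*r["pixel"])) for r in bot.pinpoint(S,n)][:2])
cv2.imwrite("pics/s2.png",cv2.resize(S["color"][100:300,100:400,::-1],(780,520),interpolation=cv2.INTER_CUBIC))
```

```text
time 4.95
ee_pos [0.5121 0.0128 0.2001]
tcp_rot [-177.9752    0.3068    0.372 ]
q [  0.3013  -0.4447   0.9907  91.7447   2.0244 179.9293]
qd [0.2502 0.5627 2.31   3.5373 0.0394 0.0377]
wrist_force [ 0.9698  0.1632 -2.1885]
time 5.0
ee_pos [0.512  0.0129 0.2016]
tcp_rot [-177.9697    0.2897    0.3801]
q [  0.3126  -0.4515   1.1583  91.9019   2.0299 179.9325]
qd [ 0.2074 -0.5771  3.4459  2.4216  0.1491 -0.0121]
wrist_force [ 0.0447 -0.0416 -0.6923]
hinge [(array([173.2, 140.6]), 0.87, array([0.3555, 0.599 , 0.054 ])), (array([239.4, 190.2]), 0.55, array([0.5137, 0.1599, 0.0461]))]
lid_hole [(array([237.9, 159.8]), 0.83, array([0.5176, 0.1797, 0.1425])), (array([171.8, 150.4]), 0.57, array([0.3402, 0.5032, 0.056 ]))]
oboe_joint [(array([241.3, 201.1]), 0.69, array([0.5048, 0.1039, 0.0416]))]
```

View pics/s2.png

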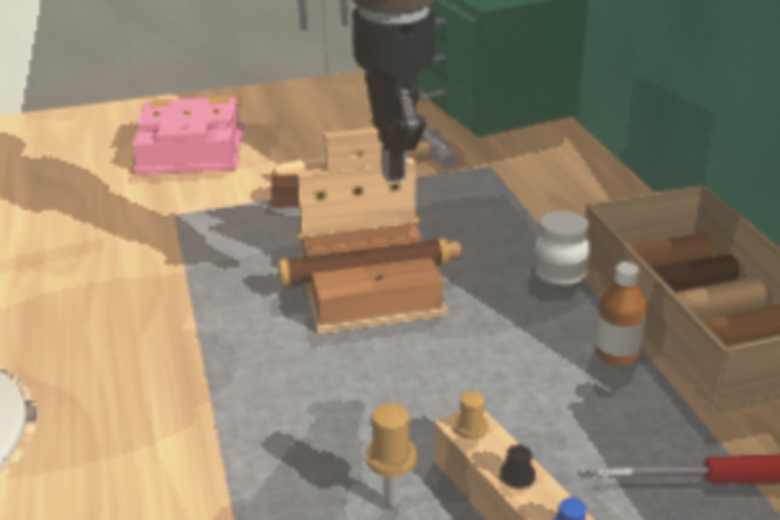

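The lid was not touched. Joint 6 reached its 180° limit because yaw must stay above q1. I'll use a yaw of about +86° instead, after rising first.

Emit:
play_rows(
  targets=[
    {"grip": 255,"linear": [0,0,4],"delta_rot": [0,0,0.13]},
    {"grip": 255,"linear": [0,0,8],"delta_rot": [0,0,0.26]},
    {"grip": 255,"linear": [0,0,8],"delta_rot": [0,0,0.39]},
    {"grip": 255,"linear": [0,0,8],"delta_rot": [0,0,0.52]},
    {"grip": 255,"linear": [0,0,8],"delta_rot": [0,0,0.65]},
    {"grip": 255,"linear": [0,0,8],"delta_rot": [0,0,0.78]},
    {"grip": 255,"linear": [0,0,8],"delta_rot": [0,0,0.78]},
  ],
)

```text
time: 5.85
ee_pos: [0.5135, 0.0134, 0.2853]
tcp_rot: [-178.0, 0.0, 45.2]
wrist_force: [0.0, -0.1, -0.0]
opening: -0.0001
grasp_force: 0.0
```

Run:
```python
from m import *
from scipy.spatial.transform import Rotation as R
o=bot.get_obs()
for k in("time","ee_pos","tcp_rot","q","qd"): print(k,o[k])
A=R.from_euler("xyz",o["tcp_rot"],degrees=True);B=R.from_euler("xyz",[180,0,86.4],degrees=True)
print((B*A.inv()).as_rotvec())
```

```text
time 5.85
ee_pos [0.5135 0.0134 0.2853]
tcp_rot [-178.0248    0.0061   45.2247]
q [  0.7156   2.972   14.0252 102.4425   1.4042 135.474 ]
qd [-0.1475 -0.2336 -0.4328 -0.268   0.1696  8.5518]
[-0.0143 -0.0322  0.7186]
```

Emit:
play_rows(
  targets=[
    {"grip": 255,"linear": [0.1,3.8,0],"delta_rot": [-0.002,-0.005,0.12]},
    {"grip": 255,"linear": [0.2,7.6,0],"delta_rot": [-0.005,-0.011,0.24]},
    {"grip": 255,"linear": [0.2,11.4,0],"delta_rot": [-0.007,-0.016,0.36]},
    {"grip": 255,"linear": [0.2,15.2,0],"delta_rot": [-0.009,-0.021,0.48]},
    {"grip": 255,"linear": [0.2,19,0],"delta_rot": [-0.012,-0.027,0.6]},
    {"grip": 255,"linear": [0.2,22.7,0],"delta_rot": [-0.014,-0.032,0.719]},
    {"grip": 255,"linear": [0.2,22.7,-4],"delta_rot": [-0.014,-0.032,0.719]},
    {"grip": 255,"linear": [0.2,22.7,-9],"delta_rot": [-0.014,-0.032,0.719]},
    {"grip": 255,"linear": [0.2,22.7,-14.2],"delta_rot": [-0.014,-0.032,0.719]},
    {"grip": 255,"linear": [0.2,22.7,-14.2],"delta_rot": [-0.014,-0.032,0.719]},
  ],
)

```text
time: 6.85
ee_pos: [0.5118, 0.2389, 0.1356]
tcp_rot: [-179.4, 0.3, 86.1]
wrist_force: [-0.4, -0.6, 0.2]
opening: -0.0005
grasp_force: 0.0
```

Run:
```python
from m import *
S=bot.camera("side");o=bot.get_obs()
for k in("time","ee_pos","tcp_rot","q","wrist_force"): print(k,o[k])
C=cloud(S).reshape(-1,3)
m=(abs(C[:,0]-.51)<.08)&(C[:,1]>.10)&(C[:,1]<.20)&(C[:,2]>.07)&(C[:,2]<.19)
P=C[m]; 
for z in (.09,.13,.165):
    Q=P[abs(P[:,2]-z)<.006]; print(z,np.median(Q,0))
```

```text
time 6.9
ee_pos [0.5135 0.2396 0.1401]
tcp_rot [-179.6395    0.1963   86.1551]
q [ 25.0129   6.8023   1.9633  85.5714   0.0021 118.8585]
wrist_force [-0.1147 -0.3476  1.2382]
0.09 [0.5101 0.1729 0.0896]
0.13 [0.5098 0.1733 0.1294]
0.165 [0.51   0.1715 0.1652]
```

Emit:
play_rows(
  targets=[
    {"grip": 255,"linear": [0,-2.2,0],"delta_rot": [0,0,0]},
    {"grip": 255,"linear": [0,-4.0,0],"delta_rot": [0,0,0]},
    {"grip": 255,"linear": [0,-5.2,0.2],"delta_rot": [0,0,0]},
    {"grip": 255,"linear": [-0.1,-6.0,0.3],"delta_rot": [0,0,0]},
    {"grip": 255,"linear": [-0.2,-7.8,0.25],"delta_rot": [0,0,0]},
    {"grip": 255,"linear": [-0.3,-8.7,0.1],"delta_rot": [0,0,0]},
    {"grip": 255,"linear": [-0.35,-9.5,-0.15],"delta_rot": [0,0,0]},
    {"grip": 255,"linear": [-0.4,-10.4,-0.5],"delta_rot": [0,0,0]},
    {"grip": 255,"linear": [-0.5,-11.2,-0.85],"delta_rot": [0,0,0]},
    {"grip": 255,"linear": [-0.5,-11.2,-0.85],"delta_rot": [0,0,0]},
  ],
)

```text
time: 7.9
ee_pos: [0.5098, 0.1274, 0.1331]
tcp_rot: [-179.9, 0.1, 86.3]
wrist_force: [-0.1, -0.6, -0.2]
opening: -0.0
grasp_force: 0.0
```

Run:
```python
from m import *
S=bot.camera("side");o=bot.get_obs()
for k in("time","ee_pos","tcp_rot","q","wrist_force"): print(k,o[k])
C=cloud(S).reshape(-1,3)
m=(abs(C[:,0]-.51)<.075)&(C[:,1]>.05)&(C[:,1]<.20)&(C[:,2]>.055)&(C[:,2]<.16)
P=C[m]; 
for z in (.06,.075,.09,.11,.13,.145):
    Q=P[abs(P[:,2]-z)<.005]; print(z,len(Q),np.median(Q,0))
```

```text
time 7.95
ee_pos [0.51   0.1279 0.1335]
tcp_rot [-179.8771    0.0648   86.2629]
q [ 14.0912   0.956   -4.9286  84.2522  -0.0241 107.8284]
wrist_force [ 0.7014  0.7838 -0.9592]
0.06 59 [0.505  0.1624 0.0602]
0.075 60 [0.5012 0.1495 0.0744]
0.09 74 [0.5063 0.1369 0.0896]
0.11 100 [0.509  0.1211 0.111 ]
0.13 39 [0.5053 0.103  0.1308]
0.145 108 [0.505  0.0941 0.1468]
```

Emit:
play_rows(
  targets=[
    {"grip": 255,"linear": [-0.05,-0.75,-0.5],"delta_rot": [0,0,0]},
    {"grip": 255,"linear": [-0.1,-1.5,-1.0],"delta_rot": [0,0,0]},
    {"grip": 255,"linear": [-0.15,-2.15,-1.7],"delta_rot": [0,0,0]},
    {"grip": 255,"linear": [-0.2,-2.8,-2.3],"delta_rot": [0,0,0]},
    {"grip": 255,"linear": [-0.25,-3.35,-3.1],"delta_rot": [0,0,0]},
    {"grip": 255,"linear": [-0.25,-3.8,-3.9],"delta_rot": [0,0,0]},
    {"grip": 255,"linear": [-0.3,-4.2,-4.7],"delta_rot": [0,0,0]},
    {"grip": 255,"linear": [-0.3,-4.55,-5.6],"delta_rot": [0,0,0]},
    {"grip": 255,"linear": [-0.3,-4.7,-6.1],"delta_rot": [0,0,0]},
    {"grip": 255,"linear": [-0.3,-4.7,-6.4],"delta_rot": [0,0,0]},
  ],
)

```text
time: 8.95
ee_pos: [0.5071, 0.0811, 0.0692]
tcp_rot: [-179.9, 0.1, 86.3]
wrist_force: [0.7, -0.2, -1.3]
opening: 0.0003
grasp_force: 0.1
```

Emit:
play_rows(
  targets=[
    {"grip": 255,"linear": [0,0,-0.2],"delta_rot": [0,0,0]},
    {"grip": 255,"linear": [0,0,-0.2],"delta_rot": [0,0,0]},
  ],
)

```text
time: 9.15
ee_pos: [0.5073, 0.0815, 0.0678]
tcp_rot: [-179.9, 0.0, 86.3]
wrist_force: [-0.1, -0.0, 0.4]
opening: 0.0002
grasp_force: 0.0
```

Emit:
play_rows(
  targets=[
    {"grip": 255,"linear": [0,0,3],"delta_rot": [0,0,0]},
    {"grip": 255,"linear": [0,-1.5,7.5],"delta_rot": [0,0,0]},
    {"grip": 255,"linear": [0,-4,12],"delta_rot": [0,0,0]},
    {"grip": 255,"linear": [0,-6,14],"delta_rot": [0,0,0]},
    {"grip": 255,"linear": [0,-6,14],"delta_rot": [0,0,0]},
    {"grip": 255,"linear": [0,-6,14],"delta_rot": [0,0,0]},
  ],
)

```text
time: 9.75
ee_pos: [0.5075, 0.0213, 0.2079]
tcp_rot: [-180.0, 0.0, 86.3]
wrist_force: [0.1, 0.7, -0.6]
opening: -0.0002
grasp_force: 0.0
```

```bash
cat > lid.py <<'E'
from m import *
def lid(W):
    C=cloud(W);v,u=np.indices(C.shape[:2]);X=C.reshape(-1,3)
    m=(abs(X[:,0]-.505)<.03)&(X[:,1]>.055)&(X[:,1]<.16)&(X[:,2]>.057)&(X[:,2]<.09)
    P=X[m];A=np.c_[P[:,:2],np.ones(len(P))];c=np.linalg.lstsq(A,P[:,2],rcond=None)[0]
    r=P[:,2]-A@c;k=abs(r)<.003;c=np.linalg.lstsq(A[k],P[k][:,2],rcond=None)[0]
    print("plane",c,"n",len(P),"theta",np.arctan(np.hypot(c[0],c[1])), "z at hole",c@[.5052,.069,1])
    z=c@[.5052,.069,1]
    u0,v0=proj(W,[.5052,.069,z])
    g=cv2.cvtColor(W["color"],cv2.COLOR_RGB2GRAY).astype(float);n=np.hypot(u-u0,v-v0)<22
    q=n&(C[...,2]<(C[...,:2]@c[:2]+c[2])-.005); 
    if q.sum(): e=cv2.minEnclosingCircle(np.c_[u[q],v[q]].astype(np.float32)); print("depth hole",q.sum(),u[q].mean(),v[q].mean(),e,atz(W,u[q].mean(),v[q].mean(),z),atz(W,*e[0],z))
    d=n&(g<np.median(g[n])*.75)
    if d.sum(): print("dark",d.sum(),atz(W,u[d].mean(),v[d].mean(),z))
    for nme in ("lid_hole","hinge"): print(nme,[(np.round(r["pixel"],1),round(r["conf"],2),atz(W,*r["pixel"],z)) for r in bot.pinpoint(W,nme)][:2])
    m=(X[:,2]>c[2]*0+.050)&(abs(X[:,2]-(X[:,:2]@c[:2]+c[2]))<.003)&(X[:,1]>.03)&(X[:,1]<.2)&(abs(X[:,0]-.51)<.09)
    Q=X[m];print("lid ext",Q.min(0),Q.max(0)); t=Q[Q[:,1]<.08]; print("tongue",cv2.minAreaRect(t[:,:2].astype(np.float32)*1000) if len(t)>20 else None)
E
python3 - <<'E'
from lid import *
W=bot.camera("wrist");save(W,"w4",s=1.5)
lid(W);o=bot.get_obs();print(o["ee_pos"],o["tcp_rot"],o["time"])
E
```

```text
plane [-0.0046 -0.0706  0.0752] n 8377 theta 0.07064128401752438 z at hole 0.06799372607834475
depth hole 181 249.9060773480663 126.01104972375691 ((250.0, 126.0), 7.615873336791992) [0.5051 0.0714 0.068 ] [0.5052 0.0714 0.068 ]
dark 217 [0.5057 0.0708 0.068 ]
lid_hole [(array([252.5, 126.9]), 0.66, array([0.5074, 0.0705, 0.068 ])), (array([251.8, 125.9]), 0.64, array([0.5068, 0.0714, 0.068 ]))]
hinge [(array([245.8,   0. ]), 0.74, array([0.5088, 0.1721, 0.068 ])), (array([251.6, 127.1]), 0.46, array([0.5066, 0.0703, 0.068 ]))]
lid ext [0.437  0.0451 0.058 ] [0.581  0.1788 0.0719]
tongue ((504.50823974609375, 64.25434112548828), (34.831031799316406, 69.97550201416016), 86.8207015991211)
[0.5068 0.022  0.2064] [-179.7996    0.05     86.348 ] 9.9
```

View pics/w4.png

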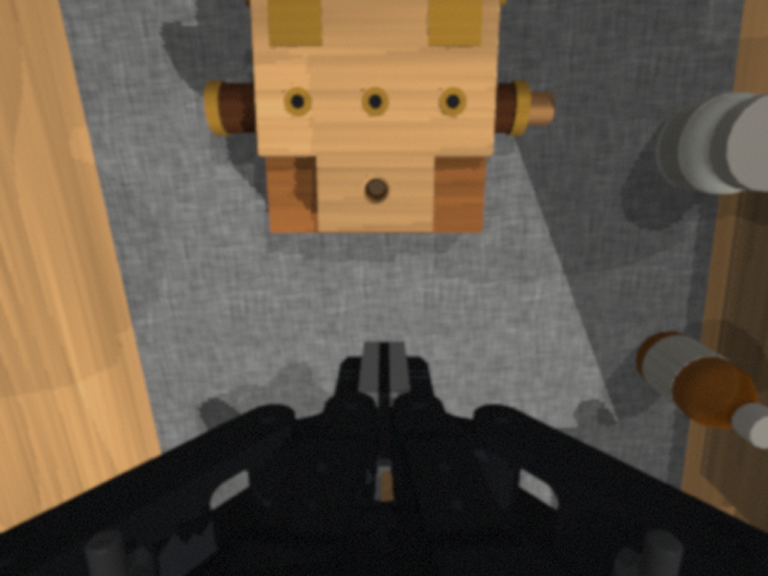

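View w4: the lid is down at 0.071 rad, resting on the joint, with its hole at (376,190). Next I measure the pin from the same hand orientation, so camera bias cancels out.

Emit:
play_rows(
  targets=[
    {"grip": 255,"linear": [0.2,-4,0],"delta_rot": [0,0,0]},
    {"grip": 200,"linear": [0.4,-8,0],"delta_rot": [0,0,0]},
    {"grip": 100,"linear": [0.6,-12,0],"delta_rot": [0,0,0]},
    {"grip": 100,"linear": [0.8,-16,0],"delta_rot": [0,0,0]},
    {"grip": 100,"linear": [1.0,-20,0],"delta_rot": [0,0,0]},
    {"grip": 100,"linear": [1.2,-24,0],"delta_rot": [0,0,0]},
    {"grip": 100,"linear": [1.3,-26.8,0],"delta_rot": [0,0,0]},
    {"grip": 100,"linear": [1.3,-26.8,0],"delta_rot": [0,0,0]},
    {"grip": 100,"linear": [1.3,-26.8,0],"delta_rot": [0,0,0]},
  ],
)

```text
time: 10.8
ee_pos: [0.52, -0.2463, 0.2065]
tcp_rot: [-179.8, -0.0, 86.3]
wrist_force: [-0.1, -0.1, -0.2]
opening: 0.0518
grasp_force: 0.0
```

Run:
```python
from m import *
for i in range(2):
    W=bot.camera("wrist");C=cloud(W).reshape(-1,3)
    P=C[(np.hypot(C[:,0]-.521,C[:,1]+.198)<.025)&(C[:,2]>.080)&(C[:,2]<.09)]
    print(cv2.minEnclosingCircle(P[:,:2].astype(np.float32)),P.mean(0),len(P),P.min(0),P.max(0))
    P=C[(np.hypot(C[:,0]-.521,C[:,1]+.198)<.03)&(abs(C[:,2]-.055)<.0015)];print("collar",len(P),P.min(0),P.max(0))
    o=bot.get_obs();print(o["ee_pos"],o["tcp_rot"],o["time"],o["opening"])
save(W,"w5",s=1.5)
```

```text
((0.5206349492073059, -0.19782644510269165), 0.010896836407482624) [ 0.5208 -0.1976  0.085 ] 504 [ 0.5104 -0.2082  0.0806] [ 0.5313 -0.1875  0.087 ]
collar 271 [ 0.5063 -0.2123  0.0536] [ 0.535  -0.1832  0.0565]
[ 0.5202 -0.2458  0.2069] [-179.8385   -0.0036   86.3315] 10.85 0.05175945635067374
((0.5206432342529297, -0.1978873461484909), 0.010970096103847027) [ 0.5208 -0.1976  0.085 ] 504 [ 0.5105 -0.2085  0.08  ] [ 0.5313 -0.1873  0.0872]
collar 268 [ 0.5058 -0.2126  0.0536] [ 0.5352 -0.1835  0.0565]
[ 0.5203 -0.2455  0.2073] [-179.8662    0.0085   86.3699] 10.9 0.052146629991655646
```

View pics/w5.png

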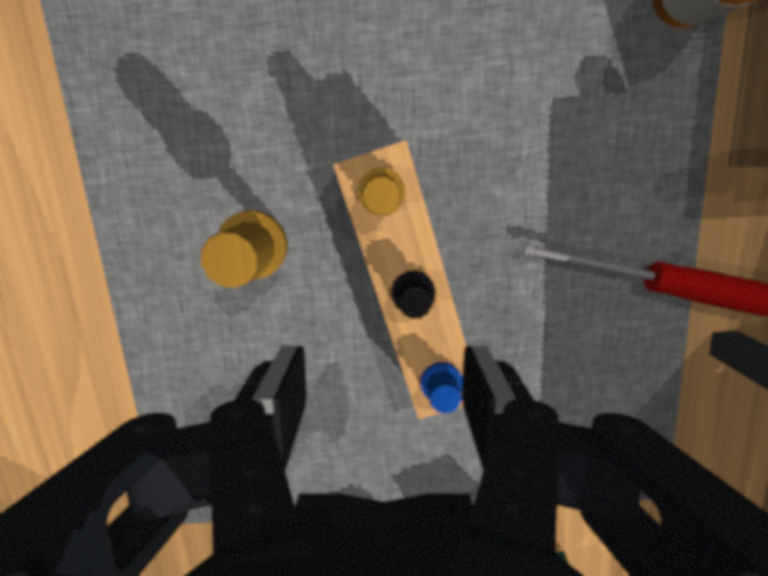

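View w5: the brass pin is at (381,191), black at (413,293), blue at (442,387), and the loose pin at (240,250), clear of the fingers. Descending onto the pin.

Emit:
play_rows(
  targets=[
    {"grip": 100,"linear": [0.0,2.5,-2],"delta_rot": [0,0,0]},
    {"grip": 100,"linear": [0.0,4.8,-5],"delta_rot": [0,0,0]},
    {"grip": 100,"linear": [0.0,4.8,-8],"delta_rot": [0,0,0]},
    {"grip": 100,"linear": [0.0,4.8,-10],"delta_rot": [0,0,0]},
    {"grip": 100,"linear": [0.0,4.8,-10],"delta_rot": [0,0,0]},
    {"grip": 100,"linear": [0.0,4.8,-10],"delta_rot": [0,0,0]},
  ],
)

```text
time: 11.5
ee_pos: [0.5203, -0.1978, 0.1085]
tcp_rot: [-179.9, 0.0, 86.4]
wrist_force: [0.5, -0.8, 0.1]
opening: 0.0517
grasp_force: 0.0
```

Run:
```python
from m import *
a=[]
for i in range(4):
    bot.camera("top");o=bot.get_obs();a.append(np.r_[o["ee_pos"],o["tcp_rot"]])
print(np.mean(a,0),np.std(a,0),o["time"])
```

```text
[  0.5209  -0.1985   0.1094 179.9656   0.078   86.3324] [0.0001 0.0002 0.0001 0.0167 0.0065 0.0169] 11.7
```

Emit:
play_rows(
  targets=[
    {"grip": 100,"linear": [0,0.08,-2],"delta_rot": [0,0,0]},
    {"grip": 100,"linear": [0,0.08,-4],"delta_rot": [0,0,0]},
    {"grip": 100,"linear": [0,0.08,-5.1],"delta_rot": [0,0,0]},
    {"grip": 100,"linear": [0,0.08,-5.1],"delta_rot": [0,0,0]},
    {"grip": 140,"linear": [0,0.08,-5.1],"delta_rot": [0,0,0]},
    {"grip": 255,"linear": [0,0.08,-5.1],"delta_rot": [0,0,0]},
    {"grip": 255,"linear": [0,0.08,-5.1],"delta_rot": [0,0,0]},
    {"grip": 255,"linear": [0,0.08,-5.1],"delta_rot": [0,0,0]},
    {"grip": 255,"linear": [0,0.08,-5.1],"delta_rot": [0,0,0]},
    {"grip": 255,"linear": [0,0.08,-5.1],"delta_rot": [0,0,0]},
  ],
  force=70,
)

```text
time: 12.7
ee_pos: [0.521, -0.1981, 0.0583]
tcp_rot: [179.9, 0.1, 86.3]
wrist_force: [-1.4, -0.9, 7.1]
opening: 0.02
grasp_force: 68.3
```

Run:
```python
from m import *
a=[]
for i in range(3):
    bot.camera("top");o=bot.get_obs();a.append(np.r_[o["ee_pos"],o["tcp_rot"],o["wrist_force"]])
print(np.mean(a,0),o["time"],o["opening"],o["grasp_force"])
```

```text
[  0.521   -0.1981   0.0583 179.9488   0.0883  86.3032  -0.2367  -0.0528
   5.9763] 12.85 0.020326908534125762 68.2847249507904
```

Emit:
play_rows(
  targets=[
    {"grip": 255,"linear": [0,0,1],"delta_rot": [0,0,0]},
    {"grip": 255,"linear": [0,0,3],"delta_rot": [0,0,0]},
    {"grip": 255,"linear": [0,0,6],"delta_rot": [0,0,0]},
    {"grip": 255,"linear": [0,0,9],"delta_rot": [0,0,0]},
    {"grip": 255,"linear": [-0.3,3,10],"delta_rot": [0,0,0]},
    {"grip": 255,"linear": [-0.5,6.5,10],"delta_rot": [0,0,0]},
    {"grip": 255,"linear": [-0.7,10,10],"delta_rot": [0,0,0]},
    {"grip": 255,"linear": [-0.9,13.5,10],"delta_rot": [0,0,0]},
    {"grip": 255,"linear": [-1.1,17,10],"delta_rot": [0,0,0]},
    {"grip": 255,"linear": [-1.2,19,10],"delta_rot": [0,0,0]},
  ],
)

```text
time: 13.85
ee_pos: [0.5079, -0.0057, 0.1577]
tcp_rot: [-179.9, 0.0, 86.4]
wrist_force: [0.5, -0.6, -0.6]
opening: 0.0198
grasp_force: 69.3
```

Emit:
play_rows(
  targets=[
    {"grip": 255,"linear": [-0.1,2,0],"delta_rot": [0,0,0]},
    {"grip": 255,"linear": [-0.2,4.5,0],"delta_rot": [0,0,0]},
    {"grip": 255,"linear": [-0.3,6.5,0],"delta_rot": [0,0,0]},
    {"grip": 255,"linear": [-0.33,7.8,-0.5],"delta_rot": [0,0,0]},
    {"grip": 255,"linear": [-0.33,7.8,-2],"delta_rot": [0,0,0]},
    {"grip": 255,"linear": [-0.33,7.8,-2.5],"delta_rot": [0,0,0]},
    {"grip": 255,"linear": [-0.33,7.8,-2.5],"delta_rot": [0,0,0]},
    {"grip": 255,"linear": [-0.33,7.8,-2.5],"delta_rot": [0,0,0]},
  ],
)

```text
time: 14.65
ee_pos: [0.5048, 0.0694, 0.1317]
tcp_rot: [-179.9, 0.1, 86.2]
wrist_force: [-0.3, -0.0, -1.4]
opening: 0.0198
grasp_force: 69.3
```

Run:
```python
from m import *
a=[]
for i in range(3):
    S=bot.camera(["top","wrist","side"][i]);o=bot.get_obs();a.append(np.r_[o["ee_pos"],o["tcp_rot"],o["wrist_force"]])
print(np.mean(a,0),o["time"],o["opening"],o["grasp_force"])
u,v=map(int,proj(S,[.505,.07,.09]));cv2.imwrite("pics/s3.png",cv2.resize(S["color"][v-45:v+45,u-60:u+60,::-1],None,fx=6,fy=6,interpolation=cv2.INTER_CUBIC));print(u,v)
```

```text
[   0.5051    0.0696    0.1322 -179.9449    0.0439   86.2548    0.3376
   -0.2127   -0.631 ] 14.8 0.02037735629420042 69.2780613899231
243 193
```

View pics/s3.png

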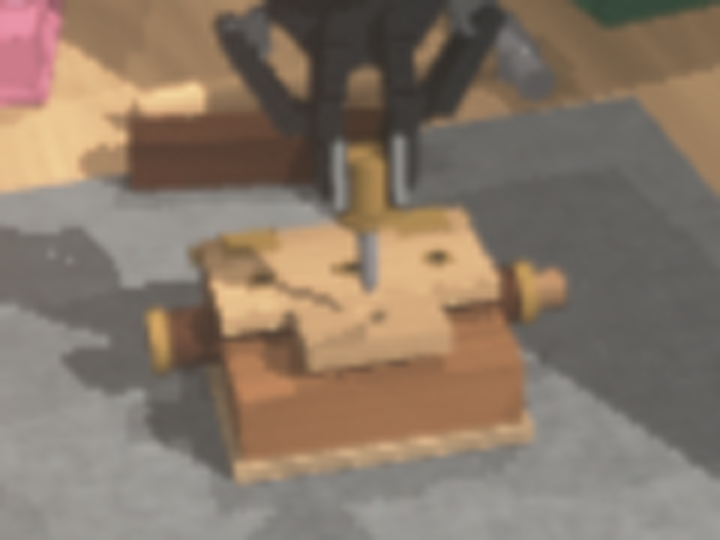

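The side crop shows the pin upright in the fingers at (368,250), just above the lid hole at (378,315). Lowering it in stages while watching the force.

Emit:
play_rows(
  targets=[
    {"grip": 255,"linear": [0.05,0.03,-0.5],"delta_rot": [0,0,0]},
    {"grip": 255,"linear": [0.05,0.03,-1.0],"delta_rot": [0,0,0]},
    {"grip": 255,"linear": [0.05,0.03,-1.5],"delta_rot": [0,0,0]},
    {"grip": 255,"linear": [0.05,0.03,-2.0],"delta_rot": [0,0,0]},
    {"grip": 255,"linear": [0.05,0.03,-2.3],"delta_rot": [0,0,0]},
    {"grip": 255,"linear": [0.05,0.03,-2.6],"delta_rot": [0,0,0]},
    {"grip": 255,"linear": [0.05,0.03,-2.6],"delta_rot": [0,0,0]},
  ],
  force=80,
)

```text
time: 15.5
ee_pos: [0.5052, 0.0704, 0.1054]
tcp_rot: [-179.9, 0.1, 86.3]
wrist_force: [-0.0, -0.2, -1.2]
opening: 0.0199
grasp_force: 78.2
```

Emit:
play_rows(
  targets=[
    {"grip": 255,"linear": [0,0,-0.3],"delta_rot": [0,0,0]},
    {"grip": 255,"linear": [0,0,-0.6],"delta_rot": [0,0,0]},
    {"grip": 255,"linear": [0,0,-0.9],"delta_rot": [0,0,0]},
    {"grip": 255,"linear": [0,0,-1.2],"delta_rot": [0,0,0]},
    {"grip": 255,"linear": [0,0,-1.5],"delta_rot": [0,0,0]},
    {"grip": 255,"linear": [0,0,-1.5],"delta_rot": [0,0,0]},
  ],
)

```text
time: 16.1
ee_pos: [0.5052, 0.0704, 0.0903]
tcp_rot: [-179.9, 0.1, 86.3]
wrist_force: [1.2, 0.4, -1.3]
opening: 0.0197
grasp_force: 78.2
```

Emit:
play_rows(
  targets=[
    {"grip": 255,"linear": [0,0,-0.3],"delta_rot": [0,0,0]},
    {"grip": 255,"linear": [0,0,-0.6],"delta_rot": [0,0,0]},
    {"grip": 255,"linear": [0,0,-0.9],"delta_rot": [0,0,0]},
    {"grip": 255,"linear": [0,0,-1.2],"delta_rot": [0,0,0]},
    {"grip": 255,"linear": [0,0,-1.4],"delta_rot": [0,0,0]},
    {"grip": 255,"linear": [0,0,-1.4],"delta_rot": [0,0,0]},
  ],
)

```text
time: 16.7
ee_pos: [0.5054, 0.0704, 0.0767]
tcp_rot: [-179.9, 0.1, 86.3]
wrist_force: [-0.3, 0.1, 0.3]
opening: 0.0194
grasp_force: 78.5
```

Emit:
play_rows(
  targets=[
    {"grip": 255,"linear": [0,0,-0.2],"delta_rot": [0,0,0]},
    {"grip": 255,"linear": [0,0,-0.4],"delta_rot": [0,0,0]},
    {"grip": 255,"linear": [0,0,-0.6],"delta_rot": [0,0,0]},
    {"grip": 255,"linear": [0,0,-0.7],"delta_rot": [0,0,0]},
    {"grip": 255,"linear": [0,0,-0.7],"delta_rot": [0,0,0]},
  ],
)

```text
time: 17.2
ee_pos: [0.5056, 0.0704, 0.0698]
tcp_rot: [-179.9, 0.0, 86.3]
wrist_force: [-0.2, -1.3, 1.8]
opening: 0.0199
grasp_force: 78.6
```

Emit:
play_rows(
  targets=[
    {"grip": 255,"linear": [0,0,-0.1],"delta_rot": [0,0,0]},
    {"grip": 255,"linear": [0,0,-0.2],"delta_rot": [0,0,0]},
    {"grip": 255,"linear": [0,0,-0.25],"delta_rot": [0,0,0]},
    {"grip": 255,"linear": [0,0,-0.25],"delta_rot": [0,0,0]},
  ],
)

```text
time: 17.6
ee_pos: [0.5057, 0.0703, 0.0683]
tcp_rot: [-180.0, 0.1, 86.3]
wrist_force: [-3.4, -3.5, 11.6]
opening: 0.0201
grasp_force: 79.8
```

Emit:
play_rows(
  targets=[
    {"grip": 255,"linear": [-0.03,-0.03,-0.05],"delta_rot": [0,0,0]},
    {"grip": 255,"linear": [-0.05,-0.05,-0.1],"delta_rot": [0,0,0]},
    {"grip": 255,"linear": [-0.05,-0.05,-0.1],"delta_rot": [0,0,0]},
    {"grip": 255,"linear": [-0.05,-0.05,-0.1],"delta_rot": [0,0,0]},
  ],
)

```text
time: 18.0
ee_pos: [0.5057, 0.0702, 0.0682]
tcp_rot: [179.9, -0.0, 86.3]
wrist_force: [-3.7, -3.2, 17.3]
opening: 0.0199
grasp_force: 80.4
```

Run:
```python
from m import *
a=[]
for i in range(3):
    S=bot.camera(["top","wrist","side"][i]);o=bot.get_obs();a.append(np.r_[o["ee_pos"],o["tcp_rot"],o["wrist_force"]])
    X=cloud(S).reshape(-1,3);m=(abs(X[:,0]-.51)<.065)&(X[:,1]>.10)&(X[:,1]<.155)&(X[:,2]>.05)&(X[:,2]<.075)
    P=X[m]
    if len(P)>100:
        A=np.c_[P[:,:2],np.ones(len(P))];c=np.linalg.lstsq(A,P[:,2],rcond=None)[0];k=abs(P[:,2]-A@c)<.002;c=np.linalg.lstsq(A[k],P[k][:,2],rcond=None)[0]
        print(i,k.sum(),"theta",-c[1],"zmid",np.median(P[k][:,2]))
    n=X[(np.hypot(X[:,0]-.5055,X[:,1]-.07)<.02)&(X[:,2]>.063)&(X[:,2]<.068)];print("collar z",len(n),np.median(n[:,2]) if len(n) else 0)
print(np.mean(a,0),o["time"],o["opening"],o["grasp_force"])
```

```text
0 171 theta -0.0047425158741900425 zmid 0.05971964190588608
collar z 0 0
1 30954 theta -0.003717981530100417 zmid 0.060256081320436694
collar z 546 0.06494763530288873
2 212 theta 0.002554627982765581 zmid 0.057924906808590915
collar z 15 0.06639466135920624
[  0.5057   0.0702   0.0682 179.9356  -0.005   86.3119  -2.9653  -2.3192
  16.3783] 18.15 0.019760651039740253 80.42684197425842
```

The lid reads level (about 0 rad, 60.3 mm high) and the collar top is at 64.9 mm, so it is seated. The push is 16 N and the grip 80 N. Handing in.

```bash
python3 -c "
from workcell import bot
print(bot.job_done())"
```

```text
the job is handed in; nothing more can be done
None
```

I handed the job in with the jig measured fully shut and the brass pin seated, still gripped at 80 N and pressed down with about 16 N; the judge returned no verdict.

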